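Finish the staggered second course of marked blanks

ROBOT

A 6-joint arm with a two-finger parallel gripper is mounted at the origin on a cart in front of the work surface, level with it; the furniture and walls round the work are solid. World frame = base frame: x ahead of the robot, y to its left, z up, the work surface at z = 0. Lengths are in mm, angles in degrees, forces in N, time in s.
With the tool pointing down it reaches from about 300 to 850 mm from the base axis. Payload 4.2 kg.
Tool frame: the origin (TCP) lies between the finger pads; the fingertips stand 11 mm ahead of it and the grasp point (between the pads) lies 8 mm behind it (env.tips_ahead is the distance from the TCP to the fingertips, in mm); z points along the fingers, y is the line along which they close (so a half turn about z gives the same grasp; the last joint's range is limited). The gripper opens to 91 mm and grips with 3 to 60 N. Pads are 32 mm wide; open, the fingers measure 118 mm over their backs; the gripper's body (76 mm by 178 mm) begins 60 mm behind the grasp point.
Start: joints at [75.745, 18.312, 89.639, -0, 72.044, -1.146], TCP at [130.416, 560.03, 224.976] pointing down, gripper open.
Joint ranges: [-177.97, 177.97], [-48.28, 115.42], [12.27, 149.76], [-77.06, 257.06], [2.81, 150.46], [-146.56, 146.56]. Speed limits (degrees/s): [147.25, 147.25, 180, 180, 180, 180].

INTERFACE

Orientations are given as [roll, pitch, yaw] about the fixed x, y, z axes, in that order (R = Rz(yaw) Ry(pitch) Rx(roll)).
In Python, from workcell import env, cams gives the robot as it stands.
- The arm moves only by the tool step_arm, never from a script. Its arguments are lists of equal length, an entry for each row: "linear": the shift along the tool's x, y, z in units of 30 cm (1.0 is 30 cm), a list of three; "turn": the turn about the tool's z in units of 360 degrees (1.0 is 360 degrees). In form: {"linear": [[tx, ty, tz], ...], "turn": [turn, ...]}. A call has 1 to 20 rows; each row is the pose to reach, as a shift and turn from the pose commanded when the call began, along the tool's axes at that moment, turning the shorter way round; what a row does not reach only later rows make up. A row lasts 1/8 s, in which the tool goes at most 62.5 mm and 10.7 degrees, less where a joint would pass 70% of its speed; a pose out of reach is approached as far as the arm can. A call with a number of a shift or a turn outside -1 to 1 is refused whole. A call with a gripper value outside its range is refused whole. "fingers" is the closure, from -1 (fully open) to 1 (shut), so that 0 is half open, set as the call begins (left out, the last holds). The fingers move at their own pace and stop on an object; "force" is the grip in N (left out, the last holds). Time passes only in rows, so rows that repeat a pose let the fingers close. It gives the time, the measured TCP pose, the force, the opening and the grip force at its end, in the units of the state.
- env.state(): the state, without advancing time (a new reading comes with each control period).
- cams.grab_frame(name): name is "scene" or "side" or "wrist"; returns a dict with "color" (480x640x3 uint8, blue, green, red), "fx", "fy", "cx", "cy" (pixels), "extrinsics" (4x4, takes a point from camera to world coordinates); the wrist camera has in their place "tool_from_camera" (4x4, takes a point from camera to tool coordinates, whose origin is the TCP and whose axes are the flange's). Camera axes: x right, y down, z forward; pixel columns grow to the right and rows downward; lengths in mm; the calibration is good to about 2 mm. The wrist camera is an equidistant fisheye: a pixel r from the principal point sees the ray r / f radians off the axis. A picture is of the moment at which its call begins: read the wrist's pose just before it. There is no depth.
- env.job_done(): hands the job in; it is judged then, once.
The state is a dict: "time_s": time; "qpos": joint angles; "qvel": joint speeds; "effort": joint torques, N m; "ee_pos": TCP position; "ee_rot": TCP orientation; "force": force on the tool from outside, world axes, zero at the start; "torque": the same for the moment, N m; "gripper_width": finger opening in mm; "gripper_force": force on a finger pad.
Only numpy, scipy, OpenCV 4.12 (cv2) and the standard library are available. Lean on these libraries where they do the work, as an engineer would, in place of code of your own. Each camera call takes 0.05 s, during which the arm holds its last target. There are 200 camera calls.

TASK

Finish the second course of the stack of aluminium blanks on the dark tray, staggered like bricks: lay the loose long blank centred over the joint between the two blanks of the bottom course, and the loose short blank flat on the bare end of the stack with its outer end flush with the end of the blank below. Keep both lined up with the course below and hole face up; do not disturb the blanks already laid or the other things on the desk.

Things in the scene. Friction and masses are not known exactly. Their poses are not given: they have to be found in the camera images.
- tray: Fixed dark steel stacking tray, 276 mm long (own y), 50 mm wide (own x). Origin: centre of its underside, on the desk; z up, +y points roughly away from the robot. Floor 6 mm thick; lips at sides and ends reach at most 13 mm above the desk. Finished second course: short, long, short blank with 8 mm joints, centres at tray y = +102, 0, -102 mm, x = 0, undersides 36 mm above the desk.
- base_far: Bottom-course aluminium blank, a bar 128 mm long (own y), 40 mm wide (own x), 30 mm high, about 0.41 kg, loose, a dark hole near each end of its top. Origin: centre of its underside, z up. Lies in the tray's +y half, centre at tray y = +68 mm, an 8 mm joint at y = 0; top 36 mm above the desk.
- base_near: Bottom-course aluminium blank, a bar 128 mm long (own y), 40 mm wide (own x), 30 mm high, about 0.41 kg, loose, a dark hole near each end of its top. Origin: centre of its underside, z up. Lies in the tray's -y half, centre at tray y = -68 mm.
- laid_short: Short aluminium blank, a bar 60 mm long (own y), 40 mm wide (own x), 30 mm high, about 0.19 kg, loose, a dark hole near each end of its top. Origin: centre of its underside, z up. Already laid on the bottom course at its +y end, ends flush; it stays there.
- long_blank: The loose long aluminium blank, a bar 128 mm long (own y), 40 mm wide (own x), 30 mm high, about 0.41 kg, a dark hole near each end of its top. Origin: centre of its underside, z up. Lies flat on the desk to the left of the tray; to be laid over the middle joint. Grasp across its 40 mm width.
- short_blank: The loose short aluminium blank, a bar 60 mm long (own y), 40 mm wide (own x), 30 mm high, about 0.19 kg, a dark hole near each end of its top. Origin: centre of its underside, z up. Lies flat on the desk to the left of the tray; to be laid on the bare -y end of the stack. Grasp across its 40 mm width.
- frosted_box: Bystander: open white frosted parts box, 84 x 142 x 40 mm, on the desk at the front right; origin at the centre of its underside. Leave it alone.
- glue_bottle: Bystander: small white glue bottle with a grey cap lying on its side, 26 x 101 x 28 mm, on the desk near its front left edge; origin at the centre of its underside. Leave it alone.
- screwdriver: Bystander: small green-handled screwdriver, 19 x 130 x 18 mm, lying on the desk to the right of the tray; origin at the centre of its underside. Leave it alone.

How it is judged (in metres and radians):
At the end, for the whole second after the job is handed in: Second course complete: long blank over the joint, short blanks flush at both ends; each blank of both courses within 12 mm (bottom 10) along and 9 mm across of its place, 4 mm in height, 0.12 rad of the tray's direction, 0.06 rad of flat; released, at rest (x of long_blank in the frame of tray between -0.009 and 0.009 m and y of long_blank in the frame of tray between -0.012 and 0.012 m and z of long_blank in the frame of tray between 0.032 and 0.04 m and angle between the y axis of each of long_blank, short_blank, laid_short, base_far, base_near and the y axis of tray, either way round below 0.12 rad and angle between each of long_blank, short_blank, laid_short, base_far, base_near's own z axis and vertical below 0.06 rad and linear speed of each of long_blank, short_blank, laid_short, base_far, base_near below 0.02 m/s and x of short_blank in the frame of tray between -0.009 and 0.009 m and y of short_blank in the frame of tray between -0.114 and -0.09 m and z of short_blank in the frame of tray between 0.032 and 0.04 m and x of laid_short in the frame of tray between -0.009 and 0.009 m and y of laid_short in the frame of tray between 0.09 and 0.114 m and z of laid_short in the frame of tray between 0.032 and 0.04 m and x of base_far in the frame of tray between -0.009 and 0.009 m and y of base_far in the frame of tray between 0.058 and 0.078 m and z of base_far in the frame of tray between 0.002 and 0.01 m and x of base_near in the frame of tray between -0.009 and 0.009 m and y of base_near in the frame of tray between -0.078 and -0.058 m and z of base_near in the frame of tray between 0.002 and 0.01 m); the robot touches nothing.
It fails at once if the frosted box is moved by more than 30 mm (distance of frosted_box from where it was at the start of the episode above 0.03 m).
It fails at once if the glue bottle is moved by more than 30 mm (distance of glue_bottle from where it was at the start of the episode above 0.03 m).
It fails at once if the screwdriver is moved by more than 30 mm (distance of screwdriver from where it was at the start of the episode above 0.03 m).
It also fails if it takes over 48 s, if anything falls off the work surface, if the arm or the gripper's body presses on something with over 40 N, if the wrist force passes 120 N, or if a joint passes its speed limit or range.

## Working session

There is one attempt and no reset: what is moved stays moved. The work goes in short steps, Python scripts to look and compute and a tool call to move; the robot and the scene stay as the last step left them, time stands still between calls to the robot, and variables do not carry over. Pictures are saved under pics/ and viewed, at most 10 in all, crops included, and the job is handed in when it is done.

Besides the shell and the picture viewer there is one more tool, called after "Call:" as a command line: name --pt "numbers of a row" for each row, then --argument value for the rest. step_arm: Moves the arm, as the interface text tells. Its arguments: {"type":"object","properties":{"linear":{"type":"array"},"turn":{"type":"array"},"fingers":{"type":"number"},"force":{"type":"number"}},"required":["linear","turn"]}

```bash
mkdir -p pics; cat > h.py <<'E'
import numpy as np,cv2
from workcell import env,cams
def ray(f,uv,z):
    K=np.array([[f['fx'],0,f['cx']],[0,f['fy'],f['cy']],[0,0,1]]);T=np.array(f['extrinsics'])
    d=T[:3,:3]@np.linalg.solve(K,[uv[0],uv[1],1]);o=T[:3,3];return o+d*(z-o[2])/d[2]
E
python3 - <<'E'
from h import *
print(env.state())
for n in ['scene','side','wrist']:
    f=cams.grab_frame(n);cv2.imwrite(f'pics/{n}0.png',f['color']);np.save(f'{n}0.npy',f,allow_pickle=True)
    print(n,{k:v for k,v in f.items() if k!='color'})
E
```

```text
{'time_s': 0.0, 'qpos': array([ 7.57461482e+01,  1.83493817e+01,  8.97054929e+01, -3.65518682e-03,
        7.20422866e+01, -1.14757709e+00]), 'qvel': array([-0.13647432, -0.03724352,  0.06228274,  0.08590384, -0.04207122,
       -0.03162631]), 'effort': array([ 5.16451619e-04, -4.12466276e+01, -2.31967360e+01,  7.26765348e-02,
        4.56984295e-02, -1.28704614e-04]), 'ee_pos': array([130.30375732, 559.5542088 , 224.14908823]), 'ee_rot': array([-1.79902789e+02,  1.52859793e-03,  1.66894857e+02]), 'force': array([ 0.03670896, -0.5567937 , -0.0877894 ]), 'torque': array([0.01219338, 0.0190341 , 0.00562595]), 'gripper_force': 0.0, 'gripper_width': 90.91635975799628}
scene {'fx': 497.62139413400445, 'fy': 497.62139413400445, 'cx': 311.28371957870837, 'cy': 243.53835358715347, 'extrinsics': array([[-8.69349393e-01,  2.87613193e-01, -4.01883420e-01,
         9.10288555e+02],
       [ 4.94128310e-01,  5.19525607e-01, -6.97087051e-01,
         5.97432103e+02],
       [ 8.29729518e-03, -8.04594180e-01, -5.93767092e-01,
         5.69698120e+02],
       [ 0.00000000e+00,  0.00000000e+00,  0.00
[... 275 characters left out ...]
5728592e-01, -9.00951231e-01,
         7.26118921e+02],
       [ 1.24589128e-02, -9.39078285e-01, -3.43477437e-01,
         3.62641355e+02],
       [ 0.00000000e+00,  0.00000000e+00,  0.00000000e+00,
         1.00000000e+00]])}
wrist {'fx': 371.64829954431775, 'fy': 371.64829954431775, 'cx': 322.51422981909104, 'cy': 236.30898901425826, 'tool_from_camera': array([[ 8.75871247e-04, -9.54337909e-01, -2.98727950e-01,
         8.45957121e+01],
       [ 9.99999475e-01,  9.94965428e-04, -2.46587035e-04,
         5.65205055e-02],
       [ 5.32551339e-04, -2.98727577e-01,  9.54338279e-01,
        -1.60218848e+02],
       [ 0.00000000e+00,  0.00000000e+00,  0.00000000e+00,
         1.00000000e+00]])}
```

View pics/scene0.png

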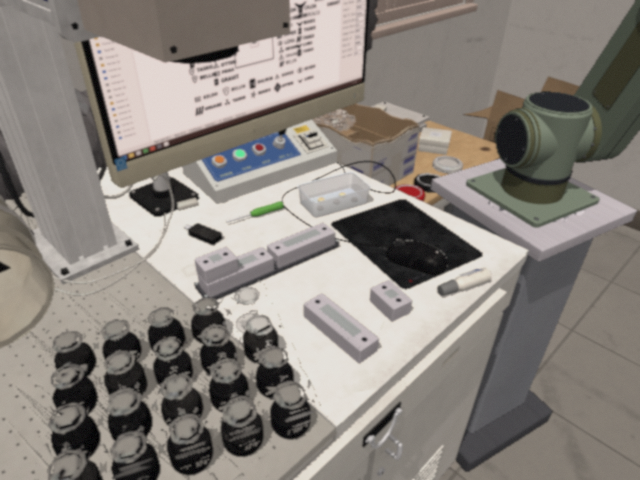

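View pics/wrist0.png

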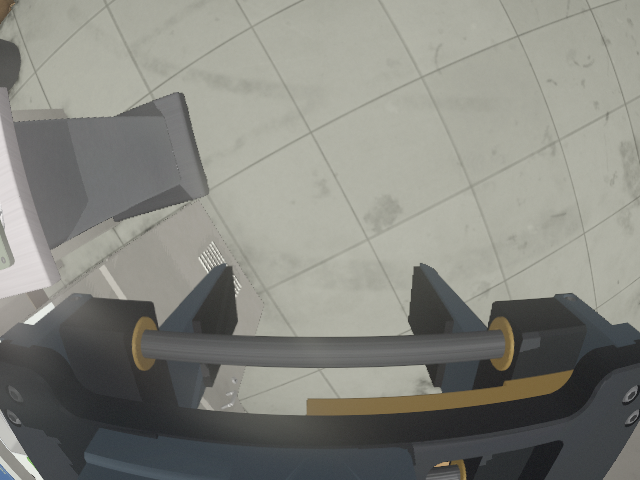

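The scene shows the stack at about (197–337, 225–290). The loose long blank is around (340, 325), the short one around (391, 298) and the glue bottle around (465, 282). The wrist sees only the floor. I'll enlarge the part that matters and view the side camera.

```bash
python3 - <<'E'
import numpy as np,cv2
a=cv2.imread('pics/scene0.png')[215:365,185:435]
cv2.imwrite('pics/c.png',cv2.resize(a,None,fx=3.2,fy=3.2,interpolation=cv2.INTER_CUBIC))
E
```

```text
(no output)
```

View pics/c.png

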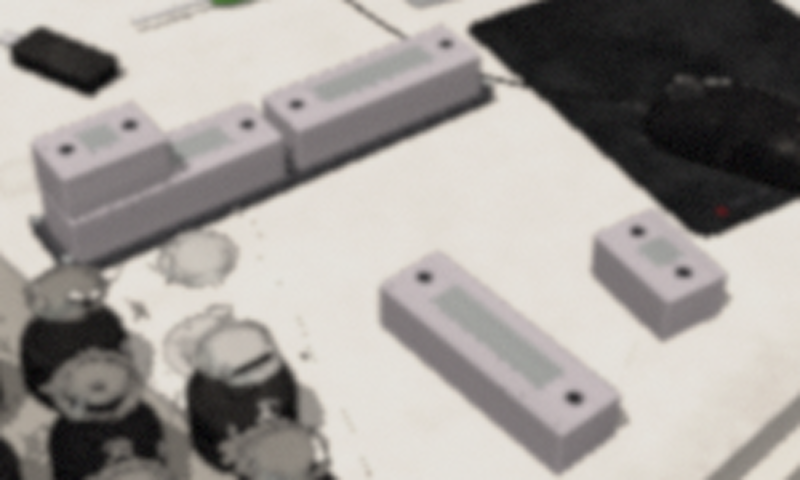

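View pics/side0.png

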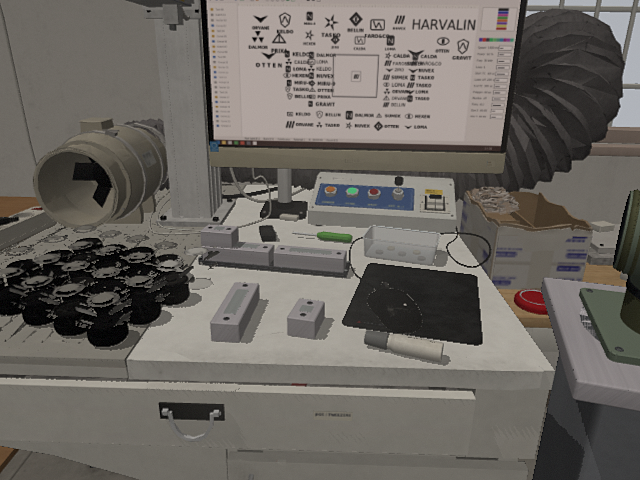

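The crop shows clear hole pairs: long blank (424,277) and (574,398), short blank (638,231) and (684,272), base_near (295,104) and (446,43), base_far (247,124), laid_short (66,149) and (130,125). In the side view the long blank is near (235,310) and the short one near (306,317). I'll refine the hole centroids and cast them onto the top planes.

```bash
cat >> h.py <<'E'
def holes(g,pts,r=4):
    out=[]
    for u,v in pts:
        u,v=int(round(u)),int(round(v));p=g[v-r:v+r+1,u-r:u+r+1].astype(float)
        w=np.clip(np.percentile(p,60)-20-p,0,None);yy,xx=np.mgrid[v-r:v+r+1,u-r:u+r+1]
        out.append(((w*xx).sum()/w.sum(),(w*yy).sum()/w.sum()))
    return out
E
python3 - <<'E'
from h import *
f=np.load('scene0.npy',allow_pickle=True).item();g=cv2.cvtColor(f['color'],cv2.COLOR_BGR2GRAY)
C={'long':([(424,277),(574,398)],30),'short':([(638,231),(684,272)],30),'near':([(295,104),(446,43)],36),'far':([(247,124)],36),'laid':([(66,149),(130,125)],66)}
for n,(p,z) in C.items():
    h=holes(g,[(185+u/3.2,215+v/3.2) for u,v in p]);P=np.array([ray(f,q,z)[:2] for q in h])
    print(n,np.round(h,1).tolist(),P.round(1).tolist(),'c',P.mean(0).round(1),end=' ')
    if len(P)>1: d=P[1]-P[0];print('len',np.hypot(*d).round(1),'ang',np.degrees(np.arctan2(d[1],d[0])).round(1))
E
```

```text
long [[317.2, 301.1], [364.0, 338.9]] [[612.6, 101.5], [593.2, 203.6]] c [602.9 152.5] len 103.9 ang 100.7
short [[383.8, 286.8], [398.1, 299.6]] [[500.1, 125.1], [498.5, 161.0]] c [499.3 143.1] len 36.0 ang 92.6
near [[277.0, 247.4], [323.9, 228.3]] [[608.4, -48.7], [504.3, -59.8]] c [556.3 -54.2] len 104.7 ang -173.9
far [[261.9, 253.4]] [[639.4, -45.8]] c [639.4 -45.8] laid [[205.3, 261.3], [225.1, 253.6]] [[743.7, -35.0], [708.1, -38.6]] c [725.9 -36.8] len 35.8 ang -174.2
```

Hole spacings of 104 and 36 mm match holes 12 mm from the ends. The tray fits too: centre (624, -47), direction 6°, with the far and laid holes within 1 mm of prediction. Next are the bottle clearances and the first move.

```bash
cat >> h.py <<'E'
from scipy.spatial.transform import Rotation as Ro
def go(x,y,z,yaw):
    s=env.state();R=Ro.from_euler('xyz',[180,0,s['ee_rot'][2]],degrees=True)
    d=R.inv().apply(np.array([x,y,z])-s['ee_pos'])
    t=-((yaw-s['ee_rot'][2]+180)%360-180)
    n=max(np.linalg.norm(d)/62.5,abs(t)/10.7)
    print('lin',(d/300).round(4).tolist(),'turn',round(t/360,4),'rows>=',round(n,1),'t',s['time_s'])
E
python3 - <<'E'
from h import *
f=np.load('scene0.npy',allow_pickle=True).item();g=np.load('side0.npy',allow_pickle=True).item()
for q,z in [((258,368),0),((290,437),0),((260,330),50),((275,352),50)]: print('sc',q,ray(f,q,z).round())
# bottle height: nearest side bottle top(107,315) base(107,343)
for q,z in [((175,303),0),((107,343),0),((172,272),50),((107,315),50)]: print('si',q,ray(g,q,z).round())
go(603,152,160,100.7)
E
```

```text
sc (258, 368) [741. 154.   0.]
sc (290, 437) [751. 273.   0.]
sc (260, 330) [725. 132.  50.]
sc (275, 352) [724. 179.  50.]
si (175, 303) [719. 133.   0.]
si (107, 343) [743. 261.   0.]
si (172, 272) [723. 127.  50.]
si (107, 315) [728. 270.  50.]
lin [-1.8426, -0.9662, 0.2144] turn 0.1839 rows>= 10.0 t 0.15
```

Call:
step_arm --pt "-0.92 -0.483 0" --pt "-0.92 -0.483 0" --pt "-0.92 -0.483 0" --pt "-0.92 -0.483 0" --pt "-0.92 -0.483 0" --pt "-0.92 -0.483 0" --turn '[0.18, 0.18, 0.18, 0.18, 0.18, 0.18]' --fingers -1

```text
time_s: 0.9
ee_pos: [369.1, 353.4, 224.7]
ee_rot: [180.0, 0.1, 101.7]
force: [-0.1, 0.4, -0.0]
gripper_width: 91.1
gripper_force: 0.0
```

```bash
python3 -c "
from h import *
print(env.state()['ee_pos'],env.state()['ee_rot']);go(603,152,150,100.7)"
```

```text
[369.11622123 353.36320959 224.71469376] [1.79986114e+02 6.00789013e-02 1.01728257e+02]
lin [-0.8157, 0.6269, 0.249] turn 0.0029 rows>= 5.1 t 0.9
```

Call:
step_arm --pt "-0.816 0.627 0.249" --pt "-0.816 0.627 0.249" --pt "-0.816 0.627 0.249" --pt "-0.816 0.627 0.249" --pt "-0.816 0.627 0.249" --pt "-0.816 0.627 0.249" --pt "-0.816 0.627 0.249" --pt "-0.816 0.627 0.249" --turn '[0.003, 0.003, 0.003, 0.003, 0.003, 0.003, 0.003, 0.003]'

```text
time_s: 1.9
ee_pos: [601.9, 158.8, 150.7]
ee_rot: [180.0, -0.0, 101.4]
force: [0.7, -1.0, 0.3]
gripper_width: 91.1
gripper_force: 0.0
```

```bash
python3 -c "
from h import *
go(603,152,17,100.7)
f=cams.grab_frame('wrist');cv2.imwrite('pics/w1.png',f['color'])"
```

```text
lin [-0.0231, -0.0008, 0.4457] turn 0.002 rows>= 2.1 t 1.9
```

View pics/w1.png

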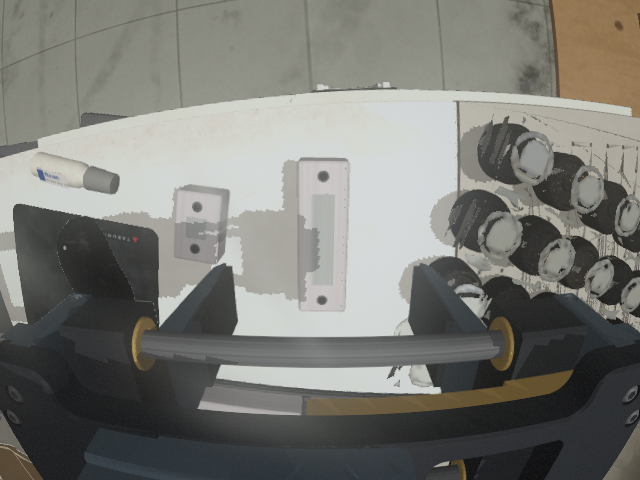

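The long blank is centred between the fingers, holes at (323,176) and (321,300). The short blank's holes are at (197,206) and (194,248). I'll check both with the fisheye model.

```bash
cat >> h.py <<'E'
def wray(f,uv,z,s):
    a=np.array([uv[0]-f['cx'],uv[1]-f['cy']]);r=np.hypot(*a);t=r/f['fx']
    d=np.r_[a/r*np.sin(t),np.cos(t)];T=np.array(f['tool_from_camera'])
    R=Ro.from_euler('xyz',s['ee_rot'],degrees=True)
    o=s['ee_pos']+R.apply(T[:3,3]);d=R.apply(T[:3,:3]@d);return o+d*(z-o[2])/d[2]
def wmeas(f,s,C):
    g=cv2.cvtColor(f['color'],cv2.COLOR_BGR2GRAY)
    for n,(p,z) in C.items():
        h=holes(g,p,6);P=np.array([wray(f,q,z,s)[:2] for q in h]);d=P[1]-P[0]
        print(n,np.round(h,1).tolist(),'c',P.mean(0).round(1),'len',np.hypot(*d).round(1),'ang',np.degrees(np.arctan2(d[1],d[0])).round(1))
E
python3 - <<'E'
from h import *
s=env.state();f=cams.grab_frame('wrist')
wmeas(f,s,{'long':([(323,176),(321,300)],30),'short':([(197,206),(194,248)],30)})
go(603,152,17,100.7)
E
```

```text
long [[322.7, 176.0], [321.4, 299.9]] c [603.5 151.9] len 104.4 ang -79.1
short [[196.5, 206.8], [194.3, 248.5]] c [499.5 142.3] len 36.0 ang -87.4
lin [-0.0233, -0.0013, 0.4466] turn 0.0021 rows>= 2.1 t 2.0
```

Both views agree to 1 mm. Descend and grip.

Call:
step_arm --pt "-0.023 -0.001 0.15" --pt "-0.023 -0.001 0.3" --pt "-0.023 -0.001 0.4" --pt "-0.023 -0.001 0.44" --pt "-0.023 -0.001 0.446" --pt "-0.023 -0.001 0.446" --turn '[0.002, 0.002, 0.002, 0.002, 0.002, 0.002]'

```text
time_s: 2.75
ee_pos: [604.7, 151.4, 17.9]
ee_rot: [179.9, -0.0, 100.7]
force: [-0.2, 1.2, 0.8]
gripper_width: 91.0
gripper_force: 0.0
```

Call:
step_arm --pt "0 0 0" --pt "0 0 0" --pt "0 0 0" --pt "0 0 0" --pt "0 0 0" --pt "0 0 0" --turn '[0, 0, 0, 0, 0, 0]' --fingers 1 --force 40

```text
time_s: 3.5
ee_pos: [603.6, 150.9, 16.4]
ee_rot: [-180.0, -0.0, 100.6]
force: [-0.3, -0.2, 0.8]
gripper_width: 40.0
gripper_force: 40.0
```

Call:
step_arm --pt "0 0 -0.1" --pt "0 0 -0.25" --pt "0 0 -0.4" --pt "0 0 -0.45" --pt "0 0 -0.45" --turn '[0, 0, 0, 0, 0]'

```text
time_s: 4.12
ee_pos: [603.6, 150.9, 151.1]
ee_rot: [-180.0, -0.0, 100.6]
force: [-0.3, 1.0, -4.5]
gripper_width: 39.6
gripper_force: 40.0
```

```bash
python3 -c "
from h import *
go(623.9,-47.1,150,186)
s=env.state();f=cams.grab_frame('wrist');cv2.imwrite('pics/w2.png',f['color'])"
```

```text
lin [-0.661, -0.0554, 0.0035] turn -0.2371 rows>= 8.0 t 4.125
```

View pics/w2.png

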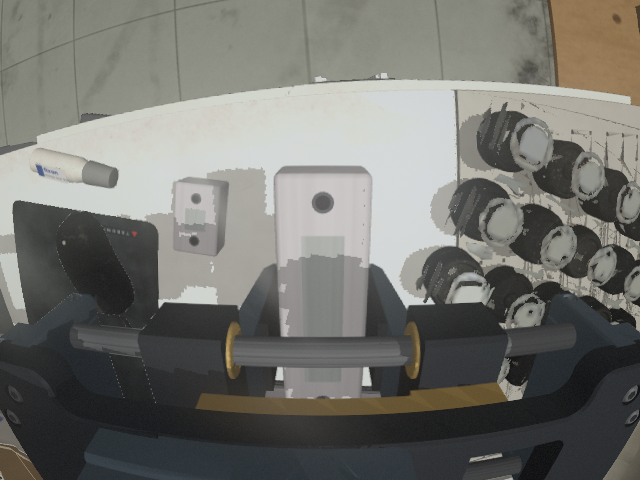

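The long blank is held square and centred, with its hole at (323,202). It sits about 1.3 mm toward tool +x, which I'll compensate for. Now carry it over the stack.

Call:
step_arm --pt "-0.1 -0.01 0" --pt "-0.25 -0.02 0" --pt "-0.4 -0.03 0" --pt "-0.55 -0.045 0" --pt "-0.661 -0.06 0" --pt "-0.661 -0.06 0" --pt "-0.661 -0.06 0" --pt "-0.661 -0.06 0" --pt "-0.661 -0.06 0" --pt "-0.661 -0.06 0" --pt "-0.661 -0.06 0" --turn '[-0.237, -0.237, -0.237, -0.237, -0.237, -0.237, -0.237, -0.237, -0.237, -0.237, -0.237]'

```text
time_s: 5.55
ee_pos: [622.5, -47.2, 150.8]
ee_rot: [180.0, -0.1, -174.1]
force: [-0.1, 0.3, -4.6]
gripper_width: 40.0
gripper_force: 40.0
```

```bash
python3 - <<'E'
from h import *
go(625.2,-47,90,186); s=env.state();print(s['ee_pos'],s['ee_rot'])
f=cams.grab_frame('wrist');cv2.imwrite('pics/w3.png',f['color'])
E
```

```text
lin [-0.0092, -0.0003, 0.2026] turn -0.0003 rows>= 1.0 t 5.55
[622.46096607 -47.20619475 150.79166084] [ 1.79982221e+02 -6.01105709e-02 -1.74120398e+02]
```

View pics/w3.png

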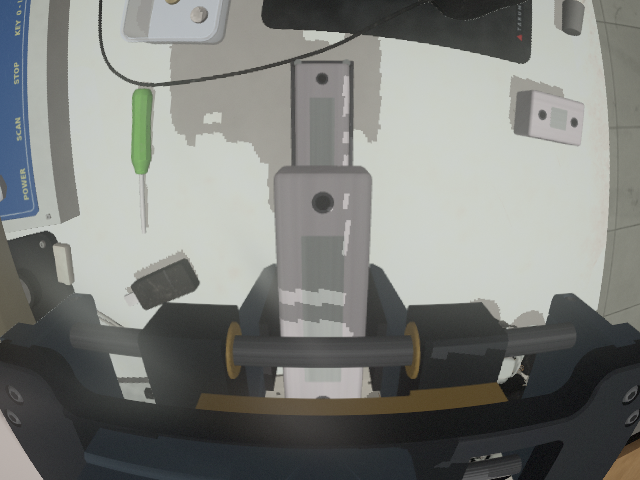

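The held blank is in line with the base blank, whose near hole is at (322,78). Check that hole, then lower.

```bash
python3 - <<'E'
from h import *
s=env.state();f=cams.grab_frame('wrist')
g=cv2.cvtColor(f['color'],cv2.COLOR_BGR2GRAY)
h=holes(g,[(322,78)],6)[0];print(h,wray(f,h,36,s))
go(625.2,-47,53.5,186)
E
```

```text
(np.float64(321.683914843288), np.float64(78.02956830277941)) [504.6622617  -60.25465998  36.        ]
lin [-0.0085, -0.0001, 0.3258] turn -0.0002 rows>= 1.6 t 5.65
```

Call:
step_arm --pt "-0.009 0 0.05" --pt "-0.009 0 0.12" --pt "-0.009 0 0.18" --pt "-0.009 0 0.22" --pt "-0.009 0 0.25" --pt "-0.009 0 0.275" --pt "-0.009 0 0.295" --pt "-0.009 0 0.31" --pt "-0.009 0 0.318" --pt "-0.009 0 0.324" --pt "-0.009 0 0.324" --pt "-0.009 0 0.324" --turn '[0, 0, 0, 0, 0, 0, 0, 0, 0, 0, 0, 0]'

```text
time_s: 7.15
ee_pos: [625.5, -47.0, 54.4]
ee_rot: [180.0, 0.0, -174.1]
force: [-0.8, 0.4, -3.2]
gripper_width: 39.7
gripper_force: 40.0
```

Call:
step_arm --pt "0 0 0.003" --pt "0 0 0.005" --pt "0 0 0.006" --pt "0 0 0.006" --turn '[0, 0, 0, 0]'

```text
time_s: 7.65
ee_pos: [625.4, -47.0, 52.4]
ee_rot: [180.0, 0.0, -174.0]
force: [-0.1, 0.6, -3.5]
gripper_width: 39.7
gripper_force: 40.0
```

Call:
step_arm --pt "0 0 0.001" --pt "0 0 0.001" --pt "0 0 0.001" --pt "0 0 0.001" --turn '[0, 0, 0, 0]' --fingers -0.6

```text
time_s: 8.15
ee_pos: [625.6, -47.0, 52.4]
ee_rot: [-180.0, 0.0, -174.0]
force: [-0.3, 0.8, -0.2]
gripper_width: 72.4
gripper_force: 0.0
```

Call:
step_arm --pt "0 0 -0.05" --pt "0 0 -0.15" --pt "0 0 -0.3" --pt "0 0 -0.35" --pt "0 0 -0.35" --turn '[0, 0, 0, 0, 0]'

```text
time_s: 8.78
ee_pos: [625.9, -47.1, 158.4]
ee_rot: [-180.0, 0.1, -174.0]
force: [-0.1, -0.0, 0.3]
gripper_width: 72.7
gripper_force: 0.0
```

```bash
python3 - <<'E'
from h import *
s=env.state();f=cams.grab_frame('scene');cv2.imwrite('pics/w4.png',f['color']);np.save('s4.npy',f,allow_pickle=True)
# predicted hole pixels of the placed blank and check
T=np.linalg.inv(f['extrinsics']);g=cv2.cvtColor(f['color'],cv2.COLOR_BGR2GRAY)
def pix(p): q=T@np.r_[p,1];return f['fx']*q[0]/q[2]+f['cx'],f['fy']*q[1]/q[2]+f['cy']
c=np.array([623.9,-47.1]);u=np.array([.9945,.1045])
for n,k,z in [('longA',-52,66),('longB',52,66),('nearhole',-120,36),('laidA',84,66),('laidB',120,66)]:
    p=pix(np.r_[c+k*u,z]);h=holes(g,[p])[0];d=ray(f,h,z)[:2]-c
    print(n,np.round(p,1),np.round(h,1),'along',(d@u).round(1),'want',k,'across',(d@[-u[1],u[0]]).round(1))
go(499.5,142.5,150,92.6)
E
```

```text
longA [293.7 226.9] [294.4 227.1] along -52.7 want -52 across 1.2
longB [242.5 246.9] [242.7 247. ] along 51.7 want 52 across 0.3
nearhole [323.8 228.3] [324.7 227.9] along -122.3 want -120 across -0.3
laidA [225.5 253.6] [225.1 253.6] along 84.6 want 84 across -0.4
laidB [205.7 261.4] [205.3 261.3] along 120.4 want 120 across -0.5
lin [0.3505, 0.6715, 0.0227] turn 0.2593 rows>= 8.7 t 8.825
```

The long blank is within 1–2 mm of its place and the laid short is undisturbed. Now the short blank.

Call:
step_arm --pt "0.35 0.672 0.022" --pt "0.35 0.672 0.022" --pt "0.35 0.672 0.022" --pt "0.35 0.672 0.022" --pt "0.35 0.672 0.022" --pt "0.35 0.672 0.022" --pt "0.35 0.672 0.022" --pt "0.35 0.672 0.022" --pt "0.35 0.672 0.022" --pt "0.35 0.672 0.022" --pt "0.35 0.672 0.022" --pt "0.35 0.672 0.022" --turn '[0.259, 0.259, 0.259, 0.259, 0.259, 0.259, 0.259, 0.259, 0.259, 0.259, 0.259, 0.259]' --fingers -1

```text
time_s: 10.32
ee_pos: [499.8, 142.6, 150.1]
ee_rot: [-180.0, 0.0, 92.8]
force: [0.5, -0.0, -0.0]
gripper_width: 91.1
gripper_force: 0.0
```

```bash
python3 - <<'E'
from h import *
s=env.state();f=cams.grab_frame('wrist');g=cv2.cvtColor(f['color'],cv2.COLOR_BGR2GRAY)
print(s['ee_pos'],s['ee_rot'])
go(499.5,142.5,17,92.6)
E
```

```text
[499.82555222 142.57540805 150.13988037] [-1.79955520e+02  5.29211558e-03  9.27790118e+01]
lin [-0.0003, -0.0014, 0.4442] turn 0.0004 rows>= 2.1 t 10.375
```

Call:
step_arm --pt "0 -0.001 0.15" --pt "0 -0.001 0.3" --pt "0 -0.001 0.4" --pt "0 -0.001 0.435" --pt "0 -0.001 0.444" --pt "0 -0.001 0.444" --turn '[0, 0, 0, 0, 0, 0]'

```text
time_s: 11.12
ee_pos: [500.6, 142.8, 18.3]
ee_rot: [179.9, -0.0, 92.7]
force: [0.7, 0.1, 0.5]
gripper_width: 90.8
gripper_force: 0.0
```

Call:
step_arm --pt "0 0 0" --pt "0 0 0" --pt "0 0 0" --pt "0 0 0" --pt "0 0 0" --pt "0 0 0" --turn '[0, 0, 0, 0, 0, 0]' --fingers 1 --force 40

```text
time_s: 11.88
ee_pos: [499.7, 142.6, 17.3]
ee_rot: [-180.0, -0.0, 92.7]
force: [0.4, 0.4, 0.3]
gripper_width: 39.4
gripper_force: 40.0
```

Call:
step_arm --pt "0 0 -0.1" --pt "0 0 -0.25" --pt "0 0 -0.4" --pt "0 0 -0.45" --pt "0 0 -0.45" --turn '[0, 0, 0, 0, 0]'

```text
time_s: 12.5
ee_pos: [499.7, 142.6, 152.3]
ee_rot: [180.0, -0.0, 92.7]
force: [0.6, -0.2, -1.9]
gripper_width: 39.9
gripper_force: 40.0
```

```bash
python3 -c "
from h import *
go(522.5,-57.8,150,186)"
```

```text
lin [-0.6709, 0.0442, 0.0077] turn -0.2591 rows>= 8.7 t 12.5
```

Call:
step_arm --pt "-0.1 0.01 0" --pt "-0.25 0.015 0" --pt "-0.4 0.02 0" --pt "-0.55 0.03 0" --pt "-0.671 0.041 0" --pt "-0.671 0.041 0" --pt "-0.671 0.041 0" --pt "-0.671 0.041 0" --pt "-0.671 0.041 0" --pt "-0.671 0.041 0" --pt "-0.671 0.041 0" --pt "-0.671 0.041 0" --turn '[-0.259, -0.259, -0.259, -0.259, -0.259, -0.259, -0.259, -0.259, -0.259, -0.259, -0.259, -0.259]'

```text
time_s: 14.0
ee_pos: [521.3, -57.8, 151.8]
ee_rot: [180.0, -0.1, -174.1]
force: [-0.4, -0.2, -1.6]
gripper_width: 39.6
gripper_force: 40.0
```

```bash
python3 -c "
from h import *
go(521.5,-57.9,55,186)
f=cams.grab_frame('wrist');cv2.imwrite('pics/w5.png',f['color'])"
```

```text
lin [-0.0006, -0.0003, 0.3226] turn -0.0003 rows>= 1.5 t 14.0
```

View pics/w5.png

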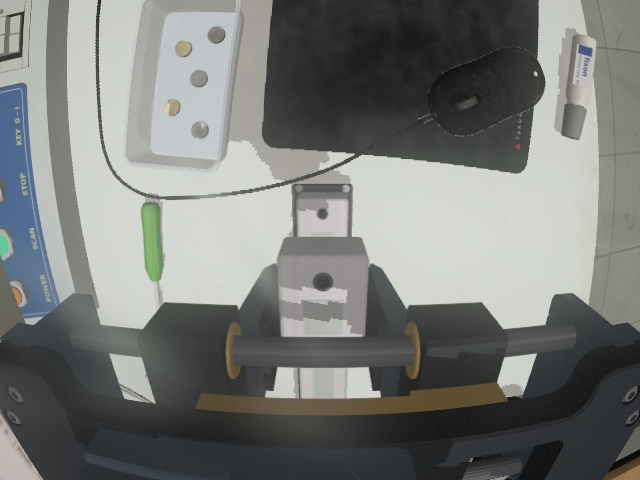

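The short blank is held level and in line with the base end, whose hole is at (322,213). Lower it.

Call:
step_arm --pt "0 0 0.05" --pt "0 0 0.12" --pt "0 0 0.18" --pt "0 0 0.22" --pt "0 0 0.25" --pt "0 0 0.275" --pt "0 0 0.295" --pt "0 0 0.31" --pt "0 0 0.318" --pt "0 0 0.324" --pt "0 0 0.327" --pt "0 0 0.327" --pt "0 0 0.327" --turn '[0, 0, 0, 0, 0, 0, 0, 0, 0, 0, 0, 0, 0]'

```text
time_s: 15.68
ee_pos: [521.7, -57.9, 54.3]
ee_rot: [180.0, 0.0, -174.0]
force: [0.3, -0.7, -1.6]
gripper_width: 39.8
gripper_force: 40.0
```

Call:
step_arm --pt "0 0 0.002" --pt "0 0 0.003" --pt "0 0 0.003" --pt "0 0 0.003" --turn '[0, 0, 0, 0]'

```text
time_s: 16.18
ee_pos: [521.6, -57.9, 53.3]
ee_rot: [180.0, 0.0, -174.0]
force: [0.0, 0.3, -1.0]
gripper_width: 39.8
gripper_force: 40.0
```

Call:
step_arm --pt "0 0 0" --pt "0 0 0" --pt "0 0 0" --pt "0 0 0" --turn '[0, 0, 0, 0]' --fingers -0.6

```text
time_s: 16.68
ee_pos: [521.6, -57.9, 53.4]
ee_rot: [180.0, 0.0, -174.0]
force: [-0.0, -0.3, 0.3]
gripper_width: 72.7
gripper_force: 0.0
```

Call:
step_arm --pt "0 0 -0.05" --pt "0 0 -0.15" --pt "0 0 -0.3" --pt "0 0 -0.45" --pt "0 0 -0.6" --pt "0 0 -0.6" --turn '[0, 0, 0, 0, 0, 0]'

```text
time_s: 17.42
ee_pos: [523.7, -58.2, 238.4]
ee_rot: [-179.9, 0.6, -174.0]
force: [-0.9, -0.2, -0.5]
gripper_width: 72.9
gripper_force: 0.0
```

```bash
python3 - <<'E'
from h import *
f=cams.grab_frame('scene')
T=np.linalg.inv(f['extrinsics']);g=cv2.cvtColor(f['color'],cv2.COLOR_BGR2GRAY)
def pix(p): q=T@np.r_[p,1];return f['fx']*q[0]/q[2]+f['cx'],f['fy']*q[1]/q[2]+f['cy']
c=np.array([623.9,-47.1]);u=np.array([.9945,.1045])
for n,k,z in [('longA',-52,66),('longB',52,66),('shortA',-84,66),('shortB',-120,66),('laidA',84,66),('laidB',120,66)]:
    h=holes(g,[pix(np.r_[c+k*u,z])])[0];d=ray(f,h,z)[:2]-c
    print(n,np.round(h,1),'along',(d@u).round(1),'want',k,'across',(d@[-u[1],u[0]]).round(1))
cv2.imwrite('pics/end.png',cv2.resize(f['color'][150:340,150:490],None,fx=2.3,fy=2.3,interpolation=cv2.INTER_CUBIC))
E
```

```text
longA [293.9 226.9] along -52.3 want -52 across 0.2
longB [242.7 247. ] along 51.7 want 52 across 0.3
shortA [308.6 221.3] along -84.3 want -84 across 0.5
shortB [324.8 214.9] along -121.1 want -120 across 0.3
laidA [225.1 253.6] along 84.6 want 84 across -0.4
laidB [205.3 261.3] along 120.4 want 120 across -0.5
```

View pics/end.png

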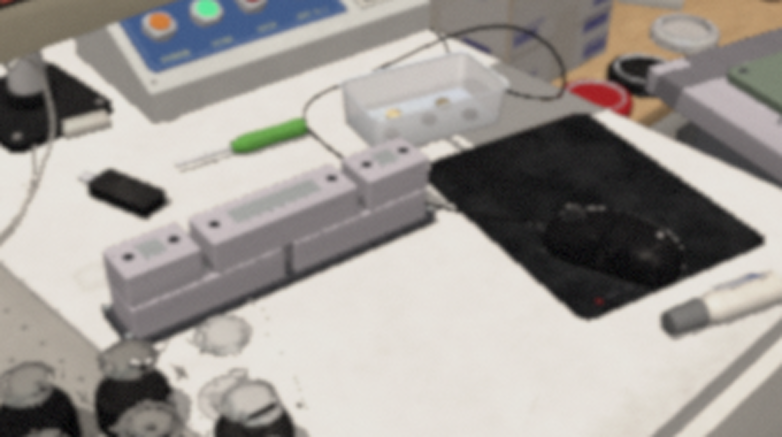

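The picture shows the finished stack, with every visible hole within about 1 mm of its place and the bystanders where they were. Handing in.

```bash
python3 -c "
from workcell import env
print(env.job_done())"
```

```text
the job is handed in; nothing more can be done
None
```

The second course is finished and the job handed in at about 17.5 s of the 48 s allowed: the scene camera puts both blanks within about 1 mm of their places, and the laid blanks and the other things on the desk look undisturbed; no verdict came back.

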